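# Snap the dial rim onto a steam gauge

### The arm

A 6-joint arm with a two-finger parallel gripper is mounted at the origin on the work surface. World frame = base frame: x ahead of the robot, y to its left, z up, the work surface at z = 0. Lengths are in m, angles in degrees, forces in N, time in s.
With the tool pointing down it reaches from about 0.4 to 0.825 m from the base axis. Payload 7 kg.
Tool frame: the origin (TCP) lies on the centre line of the jaws, within the pads' length; the fingertips stand 22 mm ahead of it and the grasp point (between the pads) lies 3 mm ahead of it; z points along the fingers, y is the line along which they close (so a half turn about z gives the same grasp; the last joint's range is limited). The gripper opens to 88 mm and grips with 3 to 60 N. Pads are 19 mm wide; open, the fingers measure 130 mm over their backs; the gripper's body (78 mm by 193 mm) begins 47 mm behind the grasp point.
Start: joints at [90.189, 20.546, 0.682, 0, -70.136, -16.507], TCP at [0.19, 0.648, 0.222] pointing down, gripper open.
Joint ranges: [-176.03, 176.03], [-82.01, 121.73], [-58.28, 71.71], [-173.87, 95.51], [-174.79, -0.11], [-173.66, 173.66]. Speed limits (degrees/s): [136.94, 136.94, 172.46, 180, 180, 180].

### API

Orientations are given as [roll, pitch, yaw] about the fixed x, y, z axes, in that order (R = Rz(yaw) Ry(pitch) Rx(roll)).
In Python, from plant import get_state, cams, r gives the robot as it stands.
- The arm moves only by the tool apply_moves, never from a script. Its argument "targets" is a list of rows, each an object with "dp": the shift along the world's x, y, z in m, a list of three; "yaw": the turn about the world's z in degrees. In form: [{"dp": [x, y, z], "yaw": yaw}, ...]. A call has 1 to 20 rows; each row is the pose to reach, as a shift and turn from the pose commanded when the call began; what a row does not reach only later rows make up. A row lasts 1/12 s, in which the tool goes at most 41.7 mm and 7.16 degrees, less where a joint would pass 70% of its speed; a pose out of reach is approached as far as the arm can. A call with a gripper value outside its range is refused whole. "grip" is the gripper command: -1 is fully open, 1 is shut, values between are in proportion, set as the call begins (left out, the last holds). The fingers move at their own pace and stop on an object; "squeeze" is the grip in N (left out, the last holds). Time passes only in rows, so rows that repeat a pose let the fingers close. It gives the time, the measured TCP pose, the force, the opening and the grip force at its end, in the units of the state.
- get_state(): the state, without advancing time (a new reading comes with each control period).
- cams.capture(name): name is "scene" or "top" or "wrist"; returns a dict with "image" (420x560x3 uint8, red, green, blue), "range_z" (420x560 float32, m along the optical axis (not along the pixel's ray), 0 where there is no reading), "fx", "fy", "cx", "cy" (pixels), "R" (3x3) and "t" (3): a world point X has camera coordinates R X + t; the wrist camera has in their place "T_tool_cam" (4x4, takes a point from camera to tool coordinates, whose origin is the TCP and whose axes are the flange's). Camera axes: x right, y down, z forward; pixel columns grow to the right and rows downward; lengths in m; the calibration is good to about 2 mm. A picture is of the moment at which its call begins: read the wrist's pose just before it.
- r.close_job(): hands the job in; it is judged then, once.
The state is a dict: "time_s": time; "joints": joint angles; "qd": joint speeds; "joint_torque": joint torques, N m; "tcp_pos": TCP position; "eef_rot": TCP orientation; "contact_force": force on the tool from outside, world axes, zero at the start; "moment": the same for the moment, N m; "gripper_width": finger opening in m; "gripper_force": force on a finger pad.
Only numpy, scipy, OpenCV 4.12 (cv2) and the standard library are available. Lean on these libraries where they do the work, as an engineer would, in place of code of your own. Each camera call takes 0.05 s, during which the arm holds its last target. There are 200 camera calls.

### The job

The chrome dial rim on the brass steam gauge is only resting in place: press around it with the fingertips, section by section, until all four sections have clicked fully home, then back away. Only press on the rim: don't push on the glass, don't pick up or shift the gauge, and leave the spare rim, stopper, tee and parts bin alone.

Things in the scene. Friction and masses are not known exactly. Their poses are not given: they have to be found in the camera images.
- gauge: Brass steam gauge lying on its back, dial up, loose on the table (about 1 kg). Case 144 mm across, 34 mm high; origin at the centre of its underside, z up, the stem sticks out along its -x to 120 mm from the centre. On top is the chrome clip-on dial rim, a ring of inner radius 60 mm and outer radius 75 mm, in four separate quarter sections with gaps of about 5 mm between them on the gauge's +x, +y, -x and -y axes.
- glass: The gauge's glass, a disc 115 mm across inside the rim, origin as the gauge's; its top face is 40 mm above the table: 11 mm below the tops of raised sections, 5 mm below the tops of sections that are home. Not to be pressed on.
- section_a_top (a point): Middle of the flat top of rim section A, 67 mm from the gauge's axis at 45 degrees counter-clockwise from the gauge's +x; moves with the section: 51 mm above the table when raised, 45 mm when home. The section is 15 mm wide across the rim and about 100 mm long round it.
- section_a (a joint): Travel of rim section A straight down into the case: 0 = raised (start), 0.006 m = fully home against its stop. Sprung snap: it resists with about 10 N at first, less towards half-way; let go before half-way (3 mm) it springs back up, past that it snaps down by itself and stays down.
- section_b_top (a point): Middle of the flat top of rim section B, 67 mm from the gauge's axis at 135 degrees counter-clockwise from the gauge's +x; moves with the section: 51 mm above the table when raised, 45 mm when home. The section is 15 mm wide across the rim and about 100 mm long round it.
- section_b (a joint): Travel of rim section B straight down into the case: 0 = raised (start), 0.006 m = fully home against its stop. Sprung snap: it resists with about 10 N at first, less towards half-way; let go before half-way (3 mm) it springs back up, past that it snaps down by itself and stays down.
- section_c_top (a point): Middle of the flat top of rim section C, 67 mm from the gauge's axis at 225 degrees counter-clockwise from the gauge's +x; moves with the section: 51 mm above the table when raised, 45 mm when home. The section is 15 mm wide across the rim and about 100 mm long round it.
- section_c (a joint): Travel of rim section C straight down into the case: 0 = raised (start), 0.006 m = fully home against its stop. Sprung snap: it resists with about 10 N at first, less towards half-way; let go before half-way (3 mm) it springs back up, past that it snaps down by itself and stays down.
- section_d_top (a point): Middle of the flat top of rim section D, 67 mm from the gauge's axis at 315 degrees counter-clockwise from the gauge's +x; moves with the section: 51 mm above the table when raised, 45 mm when home. The section is 15 mm wide across the rim and about 100 mm long round it.
- section_d (a joint): Travel of rim section D straight down into the case: 0 = raised (start), 0.006 m = fully home against its stop. Sprung snap: it resists with about 10 N at first, less towards half-way; let go before half-way (3 mm) it springs back up, past that it snaps down by itself and stays down.
- spare_rim: Bystander: loose chrome ring, 120 mm across, 98 mm hole, 11 mm high, lying flat; origin at the centre of its underside.
- stopper: Bystander: loose black rubber stopper, a tapered plug 36 mm high, 30 mm wide below and 40 mm on top, standing; origin at the centre of its underside.
- tee: Bystander: loose dark steel tee pipe fitting lying flat, 80 mm long along its x, branch 40 mm to its +y, 34 mm high; origin under the middle of the run.
- parts_bin: Bystander: fixed grey parts bin with a tin flap on top, 160 mm (x) by 200 mm (y), 115 mm high; origin at the centre of its underside.

How it is judged:
By the outcome, as a careful person would: the job done as asked, in the order asked, and still so for the second after the job is handed in, with the robot touching nothing.
It also fails if it takes over 48 s, if anything falls off the work surface, if the arm or the gripper's body presses on something with over 40 N, if the wrist force passes 120 N, or if a joint passes its speed limit or range.

## Working session

There is one attempt and no reset: what is moved stays moved. The work goes in short steps, Python scripts to look and compute and a tool call to move; the robot and the scene stay as the last step left them, time stands still between calls to the robot, and variables do not carry over. Pictures are saved under pics/ and viewed, at most 10 in all, crops included, and the job is handed in when it is done.

Besides the shell and the picture viewer there is one more tool, called after "Call:" as name([rows], argument=value, ...), one row to a line, values as JSON. apply_moves: Moves the arm, as the interface text tells. Its arguments: {"type":"object","properties":{"targets":{"type":"array","items":{"type":"object","properties":{"dp":{"type":"array","items":{"type":"number"}},"yaw":{"type":"number"}}}},"grip":{"type":"number"},"squeeze":{"type":"number"}},"required":["targets"]}

```bash
mkdir -p pics; ls
python3 - <<'E'
from plant import get_state,cams,r
import cv2,numpy as np,pickle
s=get_state();print(s)
for n in("scene","top"):
    c=cams.capture(n);cv2.imwrite(f"pics/{n}0.png",c["image"][:,:,::-1]);pickle.dump(c,open(n+".pkl","wb"))
E
```

```text
pics
{'time_s': 0.0, 'joints': array([ 9.01884377e+01,  2.05909176e+01,  6.32256533e-01, -2.17769284e-02,
       -7.01345377e+01, -1.65080508e+01]), 'qd': array([ 0.02640043, -0.03707171,  0.00754608, -0.10537615, -0.01422356,
       -0.14791743]), 'joint_torque': array([-2.37888671e-03, -5.82723463e+01,  2.93076038e+01,  6.99756458e+00,
        7.07656582e-03, -1.57113959e-04]), 'tcp_pos': array([0.18953542, 0.64731451, 0.22131179]), 'eef_rot': array([ 1.79904825e+02, -6.85752806e-03, -1.63270241e+01]), 'contact_force': array([-0.58876851,  0.13060046, -0.2780098 ]), 'moment': array([ 0.00285123,  0.01894178, -0.01740773]), 'gripper_force': 0.0, 'gripper_width': 0.08751310693055346}
```

View pics/scene0.png

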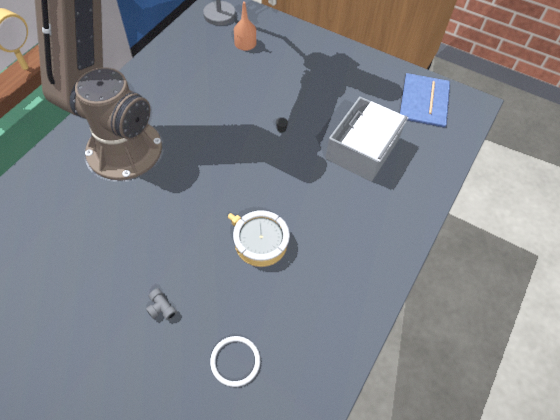

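View pics/top0.png

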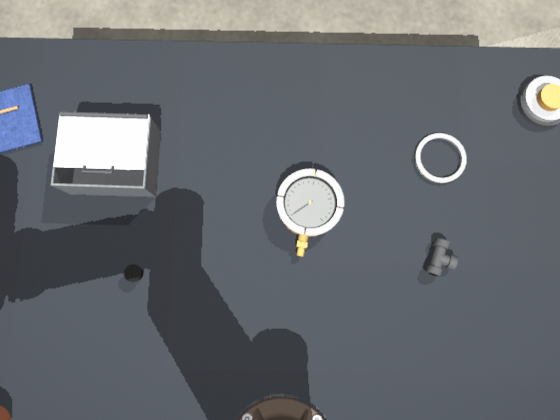

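The scene view shows the gauge (about 262,237 px) clear of everything else. The top view has the gauge at about (310,202) with its stem towards (302,250), and gaps near (316,171), (343,208), (277,197). I'll measure with the range image.

Run:
```python
import pickle,numpy as np,cv2
from scipy.optimize import least_squares
for n,(u0,v0) in {"top":(310,202),"scene":(262,237)}.items():
    c=pickle.load(open(n+".pkl","rb"));v,u=np.mgrid[:420,:560];z=c["range_z"]
    P=np.stack([(u-c["cx"])/c["fx"]*z,(v-c["cy"])/c["fy"]*z,z],-1)
    W=(P-c["t"])@c["R"]
    m=(np.hypot(u-u0,v-v0)<75)&(z>0)
    w=W[m]; rim=w[(w[:,2]>.046)&(w[:,2]<.056)]
    f=least_squares(lambda p:np.clip(np.abs(np.hypot(*(rim[:,:2]-p[:2]).T)-.0675)-.006,0,None),rim[:,:2].mean(0),loss='soft_l1',f_scale=.002)
    d=np.hypot(*(w[:,:2]-f.x).T)
    st=w[(d>.085)&(d<.12)&(w[:,2]>.010)]
    sd=st[:,:2].mean(0)-f.x
    print(n,len(rim),f.x,"rim z",np.median(rim[:,2]),"glass z",np.median(w[d<.045,2]),"table",np.median(w[d>.13,2]),"stem ang",np.degrees(np.arctan2(sd[1],sd[0])),len(st),"+x yaw",np.degrees(np.arctan2(-sd[1],-sd[0])))
    if n=="top":
        print(c["fx"],c["R"])
        I=cv2.resize(c["image"][150:270,240:380,::-1],None,fx=5,fy=5,interpolation=cv2.INTER_CUBIC);cv2.imwrite("pics/topcrop.png",I)
        # gaps
        g=c["image"].mean(-1)[m]
        rr=(d>.063)&(d<.072);a=np.degrees(np.arctan2(w[:,1]-f.x[1],w[:,0]-f.x[0]))[rr];gg=g[rr]
        for k in range(-180,180,5):
            q=gg[(a>=k)&(a<k+5)]
            if len(q) and q.min()<150:print(k,q.min(),end='; ')
```

```text
top 1237 [ 0.536756   -0.05398345] rim z 0.05024553453290462 glass z 0.03914438042557432 table -0.0008605801717886199 stem ang 170.00634439730962 139 +x yaw -9.993655602690396
479.60525500607395 [[ 1.93232299e-02 -9.99804968e-01  4.07912122e-03]
 [-9.83435354e-01 -1.97419775e-02 -1.80180906e-01]
 [ 1.80226294e-01 -5.29874953e-04 -9.83625031e-01]]
-180 136.0; -175 114.0; -165 130.0; 115 86.33333333333333; 125 89.33333333333333; 130 90.33333333333333; 135 112.66666666666667; 140 110.66666666666667; 145 103.33333333333333; 150 148.0; 155 77.33333333333333; 160 83.33333333333333; scene 806 [ 0.53878737 -0.05449821] rim z 0.05082171933418038 glass z 0.04000563340359885 table -0.00016937577719129928 stem ang 171.51940439246002 82 +x yaw -8.48059560753998
```

View pics/topcrop.png

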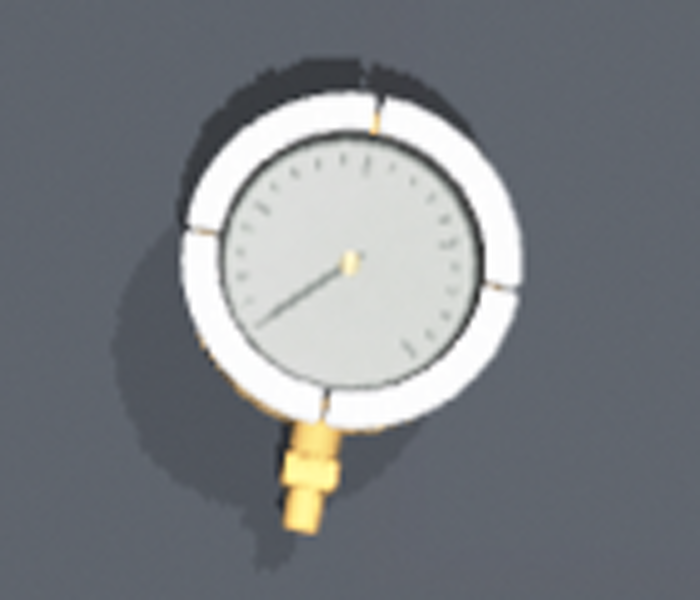

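The top and scene views agree: centre about (0.538, -0.054), yaw about -9.5°, rim top 50–51 mm and glass 40 mm as specified. I'll shut the fingers and go above section B, with the fingers lying along the rim.

Call:
apply_moves([
  {"dp": [0.03,-0.03,0],"yaw": -4},
  {"dp": [0.06,-0.06,0],"yaw": -8},
  {"dp": [0.09,-0.09,0],"yaw": -12},
  {"dp": [0.12,-0.12,0],"yaw": -16},
  {"dp": [0.15,-0.15,0],"yaw": -20},
  {"dp": [0.18,-0.18,0],"yaw": -24},
  {"dp": [0.2,-0.21,0],"yaw": -28},
  {"dp": [0.22,-0.24,0],"yaw": -32},
  {"dp": [0.24,-0.27,0],"yaw": -36},
  {"dp": [0.25,-0.3,0],"yaw": -38},
  {"dp": [0.26,-0.335,0],"yaw": -38},
  {"dp": [0.27,-0.37,0],"yaw": -38},
  {"dp": [0.275,-0.41,0],"yaw": -38},
  {"dp": [0.28,-0.45,-0.01],"yaw": -38},
  {"dp": [0.285,-0.49,-0.02],"yaw": -38},
  {"dp": [0.29,-0.525,-0.03],"yaw": -38},
  {"dp": [0.3,-0.56,-0.04],"yaw": -38},
  {"dp": [0.305,-0.6,-0.05],"yaw": -38},
  {"dp": [0.307,-0.64,-0.05],"yaw": -38},
  {"dp": [0.307,-0.646,-0.05],"yaw": -38},
], grip=1, squeeze=10)

```text
time_s: 1.77
tcp_pos: [0.4954, -0.0028, 0.1712]
eef_rot: [179.8, 0.0, -54.5]
contact_force: [-0.9, -0.5, 0.4]
gripper_width: 0.0004
gripper_force: 0.0
```

Run:
```python
from plant import get_state,cams
import numpy as np,cv2,pickle
from scipy.spatial.transform import Rotation as Ro
from scipy.optimize import least_squares
s=get_state();c=cams.capture("wrist");pickle.dump((s,c),open("w.pkl","wb"))
print(s["tcp_pos"],s["eef_rot"],s["gripper_width"],s["contact_force"])
cv2.imwrite("pics/w1.png",c["image"][:,:,::-1])
v,u=np.mgrid[:420,:560];z=c["range_z"]
P=np.stack([(u-c["cx"])/c["fx"]*z,(v-c["cy"])/c["fy"]*z,z],-1)[z>0]
T=c["T_tool_cam"];W=(P@T[:3,:3].T+T[:3,3])@Ro.from_euler("xyz",s["eef_rot"],degrees=True).as_matrix().T+s["tcp_pos"]
d0=np.hypot(W[:,0]-.538,W[:,1]+.054)
rim=W[(W[:,2]>.046)&(W[:,2]<.056)&(d0<.09)&(d0>.05)]
f=least_squares(lambda p:np.clip(np.abs(np.hypot(*(rim[:,:2]-p[:2]).T)-.0675)-.007,0,None),[.538,-.054],loss='soft_l1',f_scale=.002)
d=np.hypot(*(rim[:,:2]-f.x).T);print(len(rim),f.x,np.median(rim[:,2]),np.percentile(d,[1,50,99]))
a=np.degrees(np.arctan2(*(rim[:,:2]-f.x).T[::-1]));h=np.histogram(a,np.arange(-180,181,2))[0]
print(h)
```

```text
[ 0.49538782 -0.00282672  0.17115695] [ 1.79826838e+02  3.65925550e-02 -5.45106413e+01] 0.00043869349705129355 [-0.94205071 -0.50265215  0.36578542]
10040 [ 0.53792804 -0.05515989] 0.05023554838377237 [0.05986662 0.06760896 0.07493031]
[52 50 50 51 50 55 51 54 52 56 53 55 56 54 56 55 61 58 53 58 62 57 57 61
 59 60 60 61 60 60 60 64 65 63 64 65 63 66 64 30  9 66 68 67 66 67 68 67
 69 69 68 70 70 69 69 71 70 70 71 70 67 71 70 74 70 67 72 70 70 71 69 70
 71 70 70 71 68 69 67 71 67 67 69 68 27 14 64 66 65 64 63 65 62 63 61 65
 62 61 60 61 61 61 56 60 59 58 63 57 53 54 53 57 56 55 53 53 52 55 50 53
 49 55 52 52 49 50 52 47 51 22  5 47 49 50 50 47 47 49 44 49 47 48 47 46
 46 46 48 45 45 49 44 44 44 49 44 47 49 45 47 48 46 48 47 47 48 48 47 46
 47 47 49 49 47 51 23  7 44 50 51 48]
```

View pics/w1.png

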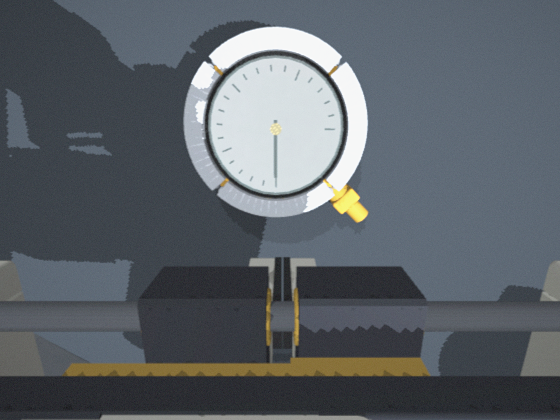

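The wrist view shows all four gaps and the rim, with the stem at about (350,205) px. The fit is very clean: centre (0.538, -0.055), yaw -10°, radii 59.9–74.9 mm. Next I go down to just above section B.

Call:
apply_moves([
  {"dp": [0.002,0,-0.03],"yaw": -0.5},
  {"dp": [0.002,0,-0.06],"yaw": -0.5},
  {"dp": [0.002,0,-0.085],"yaw": -0.5},
  {"dp": [0.002,0,-0.088],"yaw": -0.5},
  {"dp": [0.002,0,-0.088],"yaw": -0.5},
  {"dp": [0.002,0,-0.088],"yaw": -0.5},
])

```text
time_s: 2.32
tcp_pos: [0.4994, 0.0023, 0.0853]
eef_rot: [-180.0, -0.0, -54.8]
contact_force: [1.3, 0.1, 0.6]
gripper_width: 0.0007
gripper_force: 0.0
```

Run:
```python
from plant import get_state,cams
import numpy as np,cv2
s=get_state();print(s["tcp_pos"],s["eef_rot"],s["contact_force"])
c=cams.capture("wrist");t=cams.capture("top")
a=cv2.resize(t["image"][150:270,240:380],(490,420),interpolation=cv2.INTER_CUBIC)
cv2.imwrite("pics/w2.png",cv2.resize(np.hstack([c["image"],a])[:,:,::-1],None,fx=.76,fy=.76))
```

```text
[0.49941412 0.00232956 0.08526624] [-1.79970197e+02 -3.17953331e-02 -5.47631376e+01] [1.28391622 0.10419027 0.57850669]
```

View pics/w2.png

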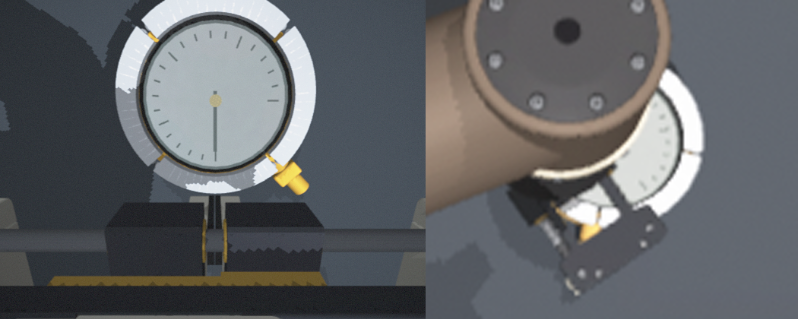

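The left half shows the fingertips (about (215,195) px) just outside section B's middle, clockwise of the stem; the pose reading agrees. Pressing gently.

Call:
apply_moves([
  {"dp": [0,0,-0.004]},
  {"dp": [0,0,-0.008]},
  {"dp": [0,0,-0.01]},
  {"dp": [0,0,-0.011]},
  {"dp": [0,0,-0.012]},
  {"dp": [0,0,-0.013]},
  {"dp": [0,0,-0.014]},
  {"dp": [0,0,-0.015]},
  {"dp": [0,0,-0.016]},
  {"dp": [0,0,-0.016]},
])

```text
$.targets[0]: bad value
```

Call:
apply_moves([
  {"dp": [0,0,-0.004],"yaw": 0},
  {"dp": [0,0,-0.008],"yaw": 0},
  {"dp": [0,0,-0.01],"yaw": 0},
  {"dp": [0,0,-0.011],"yaw": 0},
  {"dp": [0,0,-0.012],"yaw": 0},
  {"dp": [0,0,-0.013],"yaw": 0},
  {"dp": [0,0,-0.014],"yaw": 0},
  {"dp": [0,0,-0.015],"yaw": 0},
  {"dp": [0,0,-0.016],"yaw": 0},
  {"dp": [0,0,-0.016],"yaw": 0},
])

```text
time_s: 3.25
tcp_pos: [0.4985, 0.0017, 0.068]
eef_rot: [180.0, 0.0, -54.8]
contact_force: [-0.4, -0.2, -0.5]
gripper_width: 0.0003
gripper_force: 0.0
```

Call:
apply_moves([
  {"dp": [0,0,-0.001],"yaw": 0},
  {"dp": [0,0,-0.002],"yaw": 0},
  {"dp": [0,0,-0.002],"yaw": 0},
])

```text
time_s: 3.5
tcp_pos: [0.4986, 0.0018, 0.0661]
eef_rot: [180.0, 0.0, -54.8]
contact_force: [0.7, -0.3, 0.1]
gripper_width: 0.0008
gripper_force: 0.0
```

Call:
apply_moves([
  {"dp": [0,0,-0.001],"yaw": 0},
  {"dp": [0,0,-0.001],"yaw": 0},
])

```text
time_s: 3.67
tcp_pos: [0.4986, 0.0018, 0.0651]
eef_rot: [180.0, 0.0, -54.8]
contact_force: [0.5, -0.5, 0.5]
gripper_width: 0.0003
gripper_force: 0.0
```

```bash
cat > look.py <<'E'
from plant import get_state,cams
import numpy as np,cv2,sys
from scipy.spatial.transform import Rotation as Ro
s=get_state();c=cams.capture("wrist")
print(s["tcp_pos"],s["contact_force"])
if len(sys.argv)>1: cv2.imwrite(sys.argv[1],c["image"][:,:,::-1])
v,u=np.mgrid[:420,:560];z=c["range_z"]
P=np.stack([(u-c["cx"])/c["fx"]*z,(v-c["cy"])/c["fy"]*z,z],-1)[z>0]
T=c["T_tool_cam"];W=(P@T[:3,:3].T+T[:3,3])@Ro.from_euler("xyz",s["eef_rot"],degrees=True).as_matrix().T+s["tcp_pos"]
C=np.array([.538,-.055])
d=W[:,:2]-C;rr=np.hypot(*d.T);a=np.degrees(np.arctan2(d[:,1],d[:,0]))+10
m=(rr>.062)&(rr<.073)&(W[:,2]<.06);a=a%360
for i,n in enumerate("ABCD"):
    for lo,hi in((8,30),(30,60),(60,82)):
        q=m&(a>90*i+lo)&(a<90*i+hi)
        if q.sum()>5:print(n,lo,hi,q.sum(),np.percentile(W[q,2],[10,50,90]).round(4))
print("glass",np.median(W[rr<.04,2]).round(4))
rim=W[(W[:,2]>.042)&(W[:,2]<.056)&(rr<.09)&(rr>.055)]
from scipy.optimize import least_squares
f=least_squares(lambda p:np.clip(np.abs(np.hypot(*(rim[:,:2]-p[:2]).T)-.0675)-.007,0,None),C,loss='soft_l1',f_scale=.002);print("centre",f.x)
E
python3 look.py
```

```text
[0.49862136 0.00178284 0.06514799] [ 0.5192502  -0.52989928  0.45926786]
A 8 30 1323 [0.0492 0.0502 0.0511]
A 30 60 1558 [0.0492 0.0502 0.051 ]
A 60 82 993 [0.0492 0.0501 0.051 ]
B 8 30 855 [0.0493 0.0502 0.051 ]
B 30 60 746 [0.0488 0.0502 0.051 ]
B 60 82 873 [0.0494 0.0503 0.051 ]
C 8 30 986 [0.0494 0.0504 0.0512]
C 30 60 1547 [0.0494 0.0503 0.0512]
C 60 82 1318 [0.0494 0.0504 0.0513]
D 8 30 895 [0.0493 0.0504 0.0513]
D 30 60 71 [0.0331 0.0497 0.0506]
D 60 82 884 [0.0493 0.0502 0.0512]
glass 0.0398
centre [ 0.53819532 -0.05493499]
```

```bash
python3 look.py pics/w3.png | head -1;python3 - <<'E'
from plant import cams
import cv2,numpy as np
a=cams.capture("scene");X=np.array([.538,-.055,.05]);p=a["R"]@X+a["t"];u=a["cx"]+a["fx"]*p[0]/p[2];v=a["cy"]+a["fy"]*p[1]/p[2];print(u,v)
I=cv2.resize(a["image"][180:290,195:335],(560,440),interpolation=cv2.INTER_CUBIC)[:420]
w=cv2.imread("pics/w3.png")[:,:,::-1]
cv2.imwrite("pics/m3.png",cv2.resize(np.hstack([w,I])[:,:,::-1],None,fx=.71,fy=.71))
E
```

```text
[0.49857339 0.00172406 0.06517902] [ 0.17582597 -0.41995425 -1.27129961]
260.13691268216496 234.1147976321759
```

View pics/m3.png

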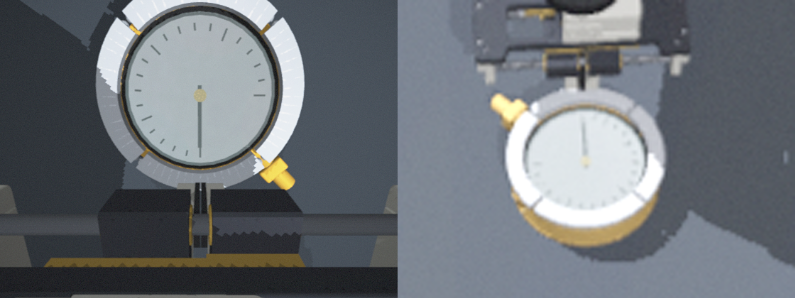

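Run:
```python
from plant import cams
import numpy as np
c=cams.capture("wrist");v,u=np.mgrid[:420,:560];z=c["range_z"]
P=np.stack([(u-c["cx"])/c["fx"]*z,(v-c["cy"])/c["fy"]*z,z],-1)
T=c["T_tool_cam"];Q=P@T[:3,:3].T+T[:3,3];print(T.round(4),c["fx"])
for vv in range(235,300,4):
    print(vv,*["(%d,%d,%d)"%tuple(1000*Q[vv,uu]) for uu in range(240,330,11)])
```

```text
[[ 9.000e-04 -9.548e-01 -2.971e-01  8.060e-02]
 [ 1.000e+00  3.000e-04  1.900e-03  2.000e-04]
 [-1.700e-03 -2.971e-01  9.548e-01 -1.616e-01]
 [ 0.000e+00  0.000e+00  0.000e+00  1.000e+00]] 333.38024126647224
235 (14,-23,15) (11,-17,23) (8,-11,30) (9,-4,30) (9,1,29) (8,8,30) (7,15,32) (12,21,21) (14,26,15)
239 (12,-23,14) (11,-17,15) (10,-11,20) (9,-4,21) (8,1,24) (9,8,21) (10,14,18) (12,20,14) (12,26,13)
243 (9,-23,15) (10,-17,14) (9,-10,15) (9,-4,16) (9,1,16) (9,7,16) (10,14,13) (9,20,16) (9,26,14)
247 (7,-23,14) (7,-17,14) (7,-10,14) (7,-4,15) (7,1,14) (7,7,14) (7,14,15) (7,20,14) (7,26,15)
251 (5,-23,13) (4,-17,15) (5,-10,14) (5,-4,13) (4,1,15) (4,7,15) (4,14,15) (4,20,15) (5,26,13)
255 (2,-23,14) (1,-17,15) (2,-10,14) (2,-4,14) (1,1,16) (2,8,15) (2,14,14) (2,20,15) (2,27,15)
259 (0,-23,14) (10,-14,-9) (10,-9,-8) (10,-4,-9) (9,1,-6) (11,6,-9) (11,12,-10) (0,20,14) (0,27,14)
263 (-26,-30,66) (10,-14,-13) (10,-9,-13) (10,-3,-13) (9,1,-10) (10,6,-13) (10,12,-13) (-3,20,15) (-26,35,65)
267 (38,-11,-74) (38,-8,-74) (38,-5,-74) (10,-3,-17) (9,1,-14) (11,6,-18) (38,7,-75) (38,10,-74) (38
[... 162 characters left out ...]
-3,-20) (9,1,-23) (9,6,-23) (38,6,-79) (38,9,-79) (38,12,-80)
279 (38,-10,-82) (38,-7,-81) (38,-4,-82) (6,-3,-21) (9,1,-28) (7,6,-24) (38,6,-82) (38,9,-81) (38,12,-81)
283 (38,-10,-84) (38,-7,-83) (38,-4,-84) (4,-3,-21) (9,1,-31) (10,5,-33) (38,6,-84) (38,9,-84) (38,12,-84)
287 (38,-10,-86) (38,-7,-86) (38,-4,-86) (9,-3,-34) (9,1,-35) (11,5,-37) (38,6,-86) (38,9,-86) (39,11,-87)
291 (38,-10,-88) (38,-7,-88) (38,-4,-88) (9,-3,-37) (9,1,-38) (34,3,-82) (38,6,-88) (38,9,-87) (38,11,-87)
295 (38,-9,-90) (38,-7,-90) (38,-4,-89) (9,-3,-41) (9,1,-41) (35,3,-85) (38,6,-90) (38,8,-90) (38,11,-89)
299 (38,-9,-91) (38,-6,-92) (38,-4,-91) (9,-3,-44) (9,1,-44) (34,3,-84) (38,5,-92) (38,8,-91) (38,11,-92)
```

The rim is still raised. The depth image shows the rim top in full view under the shut fingers, so their tips end about 5 mm behind the TCP, not 22 mm ahead of it. There is zero contact, so I'll carry on down gently, watching the force.

Call:
apply_moves([
  {"dp": [0,0,-0.003],"yaw": 0},
  {"dp": [0,0,-0.006],"yaw": 0},
  {"dp": [0,0,-0.009],"yaw": 0},
  {"dp": [0,0,-0.011],"yaw": 0},
  {"dp": [0,0,-0.012],"yaw": 0},
  {"dp": [0,0,-0.012],"yaw": 0},
])

```text
time_s: 4.37
tcp_pos: [0.4984, 0.0017, 0.0529]
eef_rot: [180.0, 0.0, -54.8]
contact_force: [-0.1, 0.8, 0.5]
gripper_width: 0.0005
gripper_force: 0.0
```

```bash
python3 look.py pics/w4.png;python3 - <<'E'
import cv2
I=cv2.imread("pics/w4.png");cv2.imwrite("pics/w4c.png",cv2.resize(I[150:330,150:420],(780,520)))
E
```

```text
[0.49843094 0.00172353 0.05285429] [-0.09318241  0.82823101  0.46800666]
A 8 30 1566 [0.0491 0.0501 0.051 ]
A 30 60 1815 [0.0491 0.0501 0.0509]
A 60 82 1156 [0.049  0.0501 0.0509]
B 8 30 963 [0.0489 0.0502 0.051 ]
B 30 60 284 [0.0326 0.0497 0.0508]
B 60 82 921 [0.0491 0.0502 0.051 ]
C 8 30 1142 [0.0494 0.0503 0.0511]
C 30 60 1822 [0.0493 0.0504 0.0512]
C 60 82 1531 [0.0494 0.0503 0.0512]
D 8 30 545 [0.0491 0.0502 0.0511]
D 30 60 42 [0.0322 0.033  0.0345]
D 60 82 526 [0.0488 0.0501 0.0511]
glass 0.0397
centre [ 0.53822783 -0.05497812]
```

View pics/w4c.png

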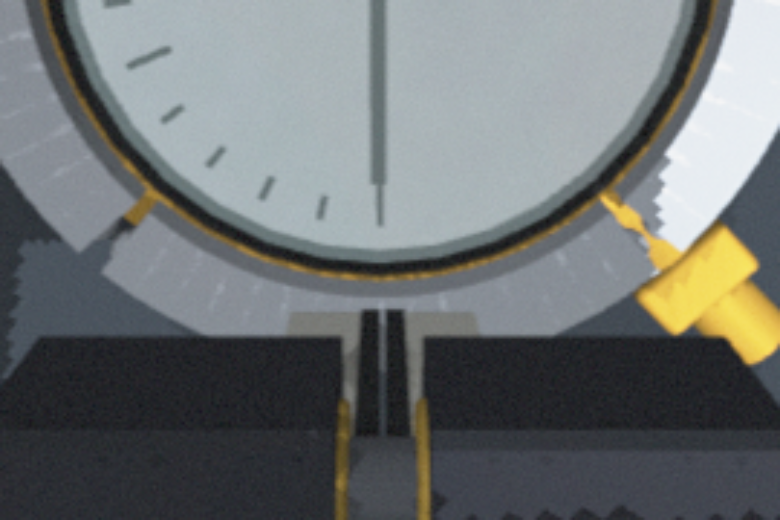

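The crop shows the fingertips (about 288–478, 312 in the crop) over the middle of section B, still just above it. I'll shift 1.4 mm outward and press.

Call:
apply_moves([
  {"dp": [-0.001,0.001,-0.001],"yaw": 0},
  {"dp": [-0.001,0.001,-0.002],"yaw": 0},
  {"dp": [-0.001,0.001,-0.003],"yaw": 0},
  {"dp": [-0.001,0.001,-0.004],"yaw": 0},
  {"dp": [-0.001,0.001,-0.005],"yaw": 0},
  {"dp": [-0.001,0.001,-0.006],"yaw": 0},
  {"dp": [-0.001,0.001,-0.007],"yaw": 0},
  {"dp": [-0.001,0.001,-0.007],"yaw": 0},
])

```text
time_s: 5.08
tcp_pos: [0.4977, 0.0028, 0.0465]
eef_rot: [180.0, -0.0, -54.8]
contact_force: [-2.2, 1.5, 7.9]
gripper_width: 0.0003
gripper_force: 3.8
```

Contact (8 N) at TCP z of 46 mm, as the depth image predicted. Continue.

Call:
apply_moves([
  {"dp": [0,0,-0.001],"yaw": 0},
  {"dp": [0,0,-0.002],"yaw": 0},
  {"dp": [0,0,-0.003],"yaw": 0},
  {"dp": [0,0,-0.004],"yaw": 0},
  {"dp": [0,0,-0.005],"yaw": 0},
  {"dp": [0,0,-0.0055],"yaw": 0},
  {"dp": [0,0,-0.0055],"yaw": 0},
])

```text
time_s: 5.67
tcp_pos: [0.4976, 0.0028, 0.0408]
eef_rot: [180.0, -0.0, -54.8]
contact_force: [-1.2, 0.1, 2.6]
gripper_width: 0.0006
gripper_force: 1.2
```

```bash
python3 look.py
```

```text
[0.49763984 0.00275518 0.04079281] [-1.21629432  0.10851029  2.64997645]
A 8 30 1856 [0.0491 0.0501 0.051 ]
A 30 60 2145 [0.049  0.0501 0.051 ]
A 60 82 1335 [0.0489 0.0501 0.0509]
B 8 30 869 [0.0433 0.0441 0.0448]
B 30 60 91 [0.0433 0.044  0.0448]
B 60 82 851 [0.0435 0.0442 0.0449]
C 8 30 1331 [0.0493 0.0503 0.0511]
C 30 60 2120 [0.0493 0.0503 0.0512]
C 60 82 1844 [0.0493 0.0503 0.0512]
D 8 30 158 [0.0326 0.05   0.051 ]
D 60 82 148 [0.0327 0.0496 0.0508]
glass 0.0396
centre [ 0.53823134 -0.0549435 ]
```

Section B is home: it dropped 6.1 mm, and the gauge hasn't moved. Now D, directly opposite, with the same yaw.

Call:
apply_moves([
  {"dp": [0,0,0.012],"yaw": 0},
  {"dp": [0,0,0.03],"yaw": 0},
  {"dp": [0.02,-0.028,0.03],"yaw": 0},
  {"dp": [0.04,-0.056,0.03],"yaw": 0},
  {"dp": [0.06,-0.086,0.03],"yaw": 0},
  {"dp": [0.075,-0.108,0.03],"yaw": 0},
  {"dp": [0.081,-0.116,0.03],"yaw": 0},
  {"dp": [0.081,-0.116,0.03],"yaw": 0},
  {"dp": [0.081,-0.116,0.02],"yaw": 0},
  {"dp": [0.081,-0.116,0.012],"yaw": 0},
  {"dp": [0.081,-0.116,0.012],"yaw": 0},
])

```text
time_s: 6.63
tcp_pos: [0.5765, -0.1124, 0.0504]
eef_rot: [179.8, 0.1, -54.8]
contact_force: [-0.6, 0.7, -0.3]
gripper_width: 0.0003
gripper_force: 0.0
```

Call:
apply_moves([
  {"dp": [0.001,0,0],"yaw": 0},
  {"dp": [0.001,0,0],"yaw": 0},
  {"dp": [0.001,0,-0.002],"yaw": 0},
  {"dp": [0.001,0,-0.003],"yaw": 0},
  {"dp": [0.001,0,-0.004],"yaw": 0},
  {"dp": [0.001,0,-0.005],"yaw": 0},
  {"dp": [0.001,0,-0.006],"yaw": 0},
  {"dp": [0.001,0,-0.007],"yaw": 0},
  {"dp": [0.001,0,-0.008],"yaw": 0},
  {"dp": [0.001,0,-0.009],"yaw": 0},
  {"dp": [0.001,0,-0.01],"yaw": 0},
  {"dp": [0.001,0,-0.011],"yaw": 0},
  {"dp": [0.001,0,-0.012],"yaw": 0},
  {"dp": [0.001,0,-0.012],"yaw": 0},
])

```text
time_s: 7.8
tcp_pos: [0.5797, -0.1133, 0.0408]
eef_rot: [180.0, -0.0, -54.8]
contact_force: [-1.6, 0.4, 2.9]
gripper_width: 0.0003
gripper_force: 1.2
```

```bash
python3 look.py
```

```text
[ 0.57966572 -0.11326406  0.04083394] [-1.59882443  0.42586407  2.90338809]
D 8 30 500 [-0.0005  0.009   0.0216]
D 30 60 1001 [-0.0002  0.0109  0.0213]
D 60 82 524 [-0.0008  0.009   0.022 ]
glass 0.0392
centre [ 0.54299462 -0.06250615]
```

D reads the same as B did at home (the camera faces away here). I'll lift, turn +90° and go over A.

Call:
apply_moves([
  {"dp": [0,0,0.015],"yaw": 0},
  {"dp": [0,0,0.045],"yaw": 0},
  {"dp": [0.002,0.008,0.045],"yaw": 7},
  {"dp": [0.003,0.016,0.045],"yaw": 14},
  {"dp": [0.005,0.024,0.045],"yaw": 21},
  {"dp": [0.006,0.032,0.045],"yaw": 28},
  {"dp": [0.008,0.04,0.045],"yaw": 35},
  {"dp": [0.009,0.048,0.045],"yaw": 42},
  {"dp": [0.01,0.056,0.045],"yaw": 49},
  {"dp": [0.011,0.064,0.045],"yaw": 56},
  {"dp": [0.012,0.072,0.045],"yaw": 63},
  {"dp": [0.013,0.08,0.045],"yaw": 70},
  {"dp": [0.014,0.088,0.045],"yaw": 77},
  {"dp": [0.015,0.096,0.045],"yaw": 84},
  {"dp": [0.016,0.0985,0.045],"yaw": 90},
  {"dp": [0.016,0.0985,0.03],"yaw": 90},
  {"dp": [0.016,0.0985,0.014],"yaw": 90},
  {"dp": [0.016,0.0985,0.014],"yaw": 90},
  {"dp": [0.016,0.0985,0.014],"yaw": 90},
])

```text
time_s: 9.43
tcp_pos: [0.595, -0.015, 0.054]
eef_rot: [-180.0, 0.1, 35.2]
contact_force: [0.4, -0.2, 0.1]
gripper_width: 0.0006
gripper_force: 0.0
```

Call:
apply_moves([
  {"dp": [0,0,-0.003],"yaw": 0},
  {"dp": [0,0,-0.005],"yaw": 0},
  {"dp": [0,0,-0.006],"yaw": 0},
  {"dp": [0,0,-0.007],"yaw": 0},
  {"dp": [0,0,-0.008],"yaw": 0},
  {"dp": [0,0,-0.009],"yaw": 0},
  {"dp": [0,0,-0.01],"yaw": 0},
  {"dp": [0,0,-0.011],"yaw": 0},
  {"dp": [0,0,-0.012],"yaw": 0},
  {"dp": [0,0,-0.013],"yaw": 0},
  {"dp": [0,0,-0.014],"yaw": 0},
  {"dp": [0,0,-0.014],"yaw": 0},
])

```text
time_s: 10.43
tcp_pos: [0.5957, -0.0147, 0.0408]
eef_rot: [180.0, 0.0, 35.2]
contact_force: [-0.3, 1.2, 2.7]
gripper_width: 0.0005
gripper_force: 1.0
```

A gives the same home reading. Now C.

Call:
apply_moves([
  {"dp": [0,0,0.015],"yaw": 0},
  {"dp": [0,0,0.04],"yaw": 0},
  {"dp": [-0.028,-0.02,0.04],"yaw": 0},
  {"dp": [-0.056,-0.04,0.04],"yaw": 0},
  {"dp": [-0.085,-0.06,0.04],"yaw": 0},
  {"dp": [-0.107,-0.075,0.04],"yaw": 0},
  {"dp": [-0.1155,-0.081,0.04],"yaw": 0},
  {"dp": [-0.1155,-0.081,0.04],"yaw": 0},
  {"dp": [-0.1155,-0.081,0.025],"yaw": 0},
  {"dp": [-0.1155,-0.081,0.014],"yaw": 0},
  {"dp": [-0.1155,-0.081,0.014],"yaw": 0},
  {"dp": [-0.1155,-0.081,0.014],"yaw": 0},
])

```text
time_s: 11.43
tcp_pos: [0.4805, -0.0955, 0.0544]
eef_rot: [-180.0, 0.1, 35.2]
contact_force: [1.0, 0.2, 0.7]
gripper_width: 0.0007
gripper_force: 0.0
```

```bash
python3 look.py
```

```text
[ 0.48052754 -0.09549391  0.0544235 ] [0.96160467 0.17679981 0.73718739]
A 8 30 541 [0.0432 0.0441 0.045 ]
A 60 82 496 [0.0432 0.0441 0.0449]
B 8 30 1380 [0.0432 0.0441 0.045 ]
B 30 60 1585 [0.0434 0.0442 0.045 ]
B 60 82 999 [0.0435 0.0442 0.045 ]
C 8 30 975 [0.0492 0.0503 0.0511]
C 30 60 515 [0.0332 0.0502 0.051 ]
C 60 82 978 [0.0492 0.0503 0.0511]
D 8 30 1002 [0.0435 0.0442 0.045 ]
D 30 60 1593 [0.0434 0.0442 0.045 ]
D 60 82 1361 [0.0433 0.0441 0.045 ]
glass 0.0396
centre [ 0.53873364 -0.05502543]
```

A, B and D are all home. Press C.

Call:
apply_moves([
  {"dp": [0,0,-0.003],"yaw": 0},
  {"dp": [0,0,-0.005],"yaw": 0},
  {"dp": [0,0,-0.006],"yaw": 0},
  {"dp": [0,0,-0.007],"yaw": 0},
  {"dp": [0,0,-0.008],"yaw": 0},
  {"dp": [0,0,-0.009],"yaw": 0},
  {"dp": [0,0,-0.01],"yaw": 0},
  {"dp": [0,0,-0.011],"yaw": 0},
  {"dp": [0,0,-0.012],"yaw": 0},
  {"dp": [0,0,-0.013],"yaw": 0},
  {"dp": [0,0,-0.014],"yaw": 0},
  {"dp": [0,0,-0.014],"yaw": 0},
])

```text
time_s: 12.48
tcp_pos: [0.4802, -0.0957, 0.0408]
eef_rot: [180.0, 0.0, 35.2]
contact_force: [-1.1, -0.4, 3.2]
gripper_width: 0.0005
gripper_force: 1.2
```

Call:
apply_moves([
  {"dp": [0,0,0.015],"yaw": 0},
  {"dp": [0,0,0.05],"yaw": 0},
  {"dp": [0,0,0.085],"yaw": 0},
  {"dp": [0,0,0.12],"yaw": 0},
  {"dp": [0,0,0.13],"yaw": 0},
  {"dp": [0,0,0.13],"yaw": 0},
  {"dp": [0,0,0.13],"yaw": 0},
  {"dp": [0,0,0.13],"yaw": 0},
])

```text
time_s: 13.15
tcp_pos: [0.4794, -0.0957, 0.1697]
eef_rot: [-179.9, 0.1, 35.2]
contact_force: [-0.5, -0.5, -0.8]
gripper_width: 0.0005
gripper_force: 0.0
```

```bash
python3 look.py
```

```text
[ 0.47944112 -0.09570225  0.16974257] [-0.54912238 -0.53326357 -0.78018699]
A 8 30 523 [0.0431 0.0441 0.045 ]
A 30 60 727 [0.0431 0.0441 0.045 ]
A 60 82 524 [0.0432 0.0441 0.045 ]
B 8 30 468 [0.0432 0.0442 0.0452]
B 30 60 582 [0.0434 0.0443 0.0451]
B 60 82 387 [0.0435 0.0443 0.0452]
C 8 30 352 [0.0434 0.0443 0.0451]
C 30 60 478 [0.0434 0.0443 0.0452]
C 60 82 360 [0.0434 0.0443 0.0452]
D 8 30 390 [0.0432 0.0443 0.0451]
D 30 60 580 [0.0433 0.0442 0.0453]
D 60 82 474 [0.0432 0.0441 0.045 ]
glass 0.246
centre [ 0.53848392 -0.05542027]
```

All four sections are home (6 mm drop each), the gauge centre hasn't changed, and the arm is clear.

```bash
python3 -c "
from plant import r
print(r.close_job())"
```

```text
the job is handed in; nothing more can be done
None
```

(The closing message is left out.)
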